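# Dry a gel cassette

### The arm

A 6-joint arm with a two-finger parallel gripper is mounted at the origin on the work surface. World frame = base frame: x ahead of the robot, y to its left, z up, the work surface at z = 0. Lengths are in m, angles in rad, forces in N, time in s.
With the tool pointing down it reaches from about 0.275 to 0.85 m from the base axis. Payload 5.2 kg.
Tool frame: the origin (TCP) lies at the very end of the fingers, on their centre line; the grasp point (between the pads) lies 19 mm behind it; z points along the fingers, y is the line along which they close (so a half turn about z gives the same grasp; the last joint's range is limited). The gripper opens to 85 mm and grips with 20 to 120 N. Pads are 22 mm wide; open, the fingers measure 114 mm over their backs; the gripper's body (76 mm by 85 mm) begins 54 mm behind the grasp point. The pads swing forward as they close: fully open they stand 13 mm farther back than shut.
Start: joints at [0.943, 0.259, 1.535, -0, 1.348, -0.203], TCP at [0.227, 0.501, 0.193] pointing down, gripper open.
Joint ranges: [-3.14, 3.14], [-0.91, 2.08], [0.19, 2.58], [-1.22, 4.36], [0.22, 2.71], [-3.12, 3.12]. Speed limits (rad/s): [2.57, 2.57, 3.14, 3.14, 3.14, 3.14].

### API

Orientations are given as a rotation vector (axis times angle).
In Python, from rig import * gives the robot as it stands.
- The arm moves only by the tool step_arm, never from a script. Its argument "steps" is one flat list of numbers, 5 for each row, row after row: the opening, from 0 (shut) to 1 (fully open), then the shift along the tool's x, y, z in cm, then the turn about the tool's z in degrees. In form: [gripper, dx, dy, dz, yaw, gripper, dx, dy, dz, yaw, ...]. A call has 1 to 10 rows; each row is the pose to reach, as a shift and turn from the pose commanded when the call began, along the tool's axes at that moment; what a row does not reach only later rows make up. A row lasts 1/8 s, in which the tool goes at most 62.5 mm and 10.7 degrees, less where a joint would pass 70% of its speed; a pose out of reach is approached as far as the arm can. A call with a gripper value outside its range is refused whole. The fingers move at their own pace and stop on an object; "grip_force" is the grip in N (left out, the last holds). Time passes only in rows, so rows that repeat a pose let the fingers close. It gives the time, the measured TCP pose, the force, the opening and the grip force at its end, in the units of the state.
- observe(): the state, without advancing time (a new reading comes with each control period).
- get_image(name): name is "scene" or "top" or "wrist"; returns the picture (420x560x3 uint8, blue, green, red); there is no depth.
- camera_model(name): a dict with "fx", "fy", "cx", "cy" (pixels), "cam_to_world" (4x4, takes a point from camera to world coordinates); the wrist camera has in their place "tool_from_camera" (4x4, takes a point from camera to tool coordinates, whose origin is the TCP and whose axes are the flange's). Camera axes: x right, y down, z forward; pixel columns grow to the right and rows downward; lengths in m; the calibration is good to about 2 mm. The wrist camera is an equidistant fisheye: a pixel r from the principal point sees the ray r / f radians off the axis. A picture is of the moment at which its call begins: read the wrist's pose just before it. camera_model takes no time and is no camera call.
- hand_in(): hands the job in; it is judged then, once.
The state is a dict: "t": time; "joints": joint angles; "joint_vel": joint speeds; "effort": joint torques, N m; "tool_pos": TCP position; "tcp_rot": TCP orientation; "contact_force": force on the tool from outside, world axes, zero at the start; "wrist_torque": the same for the moment, N m; "width": finger opening in m; "grip_force": force on a finger pad.
Only numpy, scipy, OpenCV 4.12 (cv2) and the standard library are available. Lean on these libraries where they do the work, as an engineer would, in place of code of your own. Each camera call takes 0.05 s, during which the arm holds its last target. There are 200 camera calls.

### The job

Take the red gel cassette from the blue draining stand and stand it on edge in the free slot of the drying rack, the one marked green, lowered all the way in and not dropped. Then turn the red handle of the fan switch clockwise to its stop at the green mark. Leave the two ivory cassettes and everything else on the bench as they are.

Things in the scene. Friction and masses are not known exactly. Their poses are not given: they have to be found in the camera images.
- cassette: Red gel cassette, a rigid plate 100 mm wide and tall, 10 mm thick, 0.14 kg, blue window on both faces. Origin at its centre; x normal to its faces, y along its width, z to its upper edge. It starts leaning in the stand, z 35 degrees from vertical, upper edge towards the middle of the bench; its upper 50 mm is free on both faces.
- stand: Fixed draining stand: steel base 120 x 120 x 8 mm, blue ledge, and a blue backrest 6 mm thick under the cassette's underneath face, covering its lower 45 mm and 90 mm of its width. Origin: centre of the underside; x points horizontally from the cassette's upper to its lower edge; the cassette's centre starts near (1, 0, 61) mm.
- rack: Fixed drying rack: white plinth 190 (x) x 150 (y) x 25 mm, grey toothed rails at y = +-48 mm. Slots along y at x = -45, 0, +45 mm, 16 mm wide between teeth whose straight sides rise 38 mm over the plinth, with 45 degree pointed tops to 53 mm; open between the rails (84 mm). Each slot is 108 mm long inside end walls 30 mm high. Origin: centre of the underside.
- free_slot: Green marker of the free slot: green strip on the slot's floor, green tabs at both ends. Origin on the slot's floor (plinth top, 25 mm above the bench) at the middle of its length and width; x across the slot, y along it, z up. A fully seated cassette has its centre 50 mm above this origin.
- parked_a: Ivory cassette of the same size and frame, standing in one of the other slots; leave it there.
- parked_b: Second ivory cassette of the same size and frame, standing in the remaining slot; leave it there.
- switch_box: Fixed grey fan switch box 100 x 100 x 45 mm with a yellow disc on top. Origin: centre of its underside. White (off) mark at its +x direction, green (on) mark 60 degrees clockwise from it.
- switch (a joint): Angle of the red fan handle: 0 off (bar along the box's x axis, white pointer at the white mark), grows clockwise from above, stop at 1.05 rad = on (green mark). Friction (0.1 N m) holds it. The handle is a bar 60 mm long, 14 mm wide, 30 mm tall, 55 to 85 mm above the bench, turning about the vertical axis through the box's centre.
- switch_grip (a point): On the handle's turning axis, 73 mm above the bench, in the middle of the bar; its x axis runs along the bar to the white pointer.
- bottle_a: White bottle with black cap, 56 mm diameter, 130 mm tall; leave it. Origin at its underside.
- bottle_b: Glass bottle with yellow cap, 60 mm diameter, 140 mm tall; leave it. Origin at its underside.
- beaker: Clear plastic beaker, 64 mm diameter, 80 mm tall; leave it. Origin at its underside.
- tube_rack: Green tube rack block 75 x 120 x 45 mm; leave it. Origin at its underside.
- comb: Green gel comb lying flat, 90 mm long, 12 mm high; leave it. Origin at its underside.

How it is judged:
By the outcome, as a careful person would: the job done as asked, in the order asked, and still so for the second after the job is handed in, with the robot touching nothing.
It also fails if it takes over 54 s, if anything falls off the work surface, if the arm or the gripper's body presses on something with over 40 N, if the wrist force passes 120 N, or if a joint passes its speed limit or range.

## Working session

There is one attempt and no reset: what is moved stays moved. The work goes in short steps, Python scripts to look and compute and a tool call to move; the robot and the scene stay as the last step left them, time stands still between calls to the robot, and variables do not carry over. Pictures are saved under pics/ and viewed, at most 10 in all, crops included, and the job is handed in when it is done.

Besides the shell and the picture viewer there is one more tool, called as name(argument=value, ...) on one line, values as JSON. step_arm: Moves the arm, as the interface text tells. Its arguments: {"type":"object","properties":{"steps":{"type":"array","items":{"type":"number"}},"grip_force":{"type":"number"}},"required":["steps"]}

```bash
mkdir -p pics; ls
python3 - <<'E'
from rig import *
import cv2
s=observe();print(s)
for n in("scene","top","wrist"):
    cv2.imwrite(f"pics/{n}0.png",get_image(n));print(n,camera_model(n))
E
```

```text
pics
{'t': 0.0, 'joints': array([ 9.43176504e-01,  2.59349867e-01,  1.53610250e+00, -1.82260420e-06,
        1.34800451e+00, -2.02786211e-01]), 'joint_vel': array([-0.00034464, -0.00138288, -0.00093956, -0.00104241,  0.0001302 ,
       -0.00069173]), 'effort': array([-7.00888031e-04, -4.46026790e+01, -2.90582120e+01, -3.74932406e-04,
        1.17185511e-02, -5.15838465e-06]), 'tool_pos': array([0.22630022, 0.50061816, 0.19166328]), 'tcp_rot': array([-6.62160933e-01, -3.07024854e+00,  2.67998557e-03]), 'contact_force': array([-0.81746578,  0.05717115, -0.47535252]), 'wrist_torque': array([ 0.04969225,  0.03618354, -0.01269992]), 'grip_force': 0.0, 'width': 0.085597144042416}
scene {'fx': 428.57422429138524, 'fy': 428.57422429138524, 'cx': 285.3982843845518, 'cy': 209.8181564878266, 'cam_to_world': array([[ 0.61577041,  0.65538422, -0.43737664,  0.96824729],
       [ 0.78791377, -0.51522615,  0.33724457, -0.30373777],
       [-0.00432311, -0.5522803 , -0.83364727,  0.93149184],
       [ 0.        ,  0.        ,  0.        ,  1.        ]])}
top {'fx': 508.38961673359313, 'fy': 508.38961673359313, 'cx': 276.97286112179074, 'cy': 198.69859585167447, 'cam_to_world': array([[-0.01392014, -0.9900119 ,  0.14029494,  0.34003624],
       [-0.99960833,  0.01718511,  0.02208755,  0.01030602],
       [-0.02427792, -0.13993253, -0.98986336,  1.36602926],
       [ 0.        ,  0.        ,  0.        ,  1.        ]])}
wrist {'fx': 325.19226210127806, 'fy': 325.19226210127806, 'cx': 284.07287919135774, 'cy': 208.21977259755351, 'tool_from_camera': array([[-4.32964043e-04, -9.49772917e-01, -3.12939642e-01,
         7.98835221e-02],
       [ 9.99999869e-01, -4.96925436e-04,  1.24632131e-04,
         7.92958087e-04],
       [-2.73879890e-04, -3.12939547e-01,  9.49773007e-01,
        -1.80915244e-01],
       [ 0.00000000e+00,  0.00000000e+00,  0.00000000e+00,
         1.00000000e+00]])}
```

View pics/scene0.png

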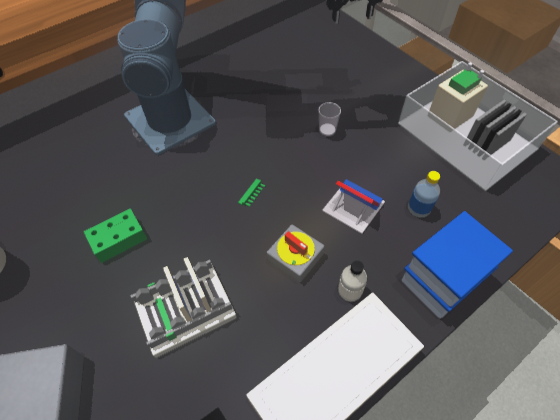

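View pics/top0.png

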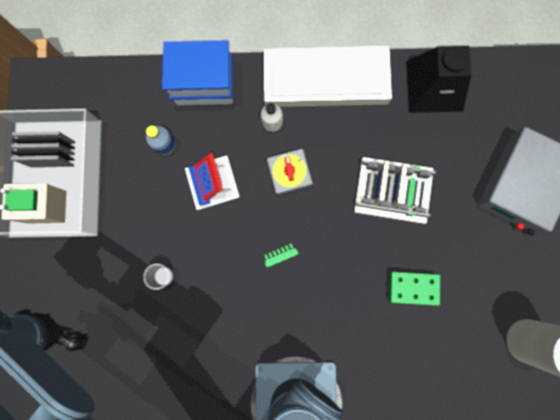

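The scene picture shows the rack at about (183,305), the switch at (296,250) and the stand with the red cassette at (355,203). In the top picture they are at (395,190), (290,170) and (210,182). Next I'll take enlarged crops and extract mask points.

```bash
cat > h.py <<'E'
from rig import *
import cv2, numpy as np
def ray(n,uv):
    m=camera_model(n);T=m["cam_to_world"]
    d=T[:3,:3]@[(uv[0]-m["cx"])/m["fx"],(uv[1]-m["cy"])/m["fy"],1]
    return T[:3,3],d
def onz(n,uv,z):
    o,d=ray(n,uv);return (o+d*(z-o[2])/d[2]).round(4)
def two(u1,u2):
    o1,d1=ray("top",u1);o2,d2=ray("scene",u2)
    A=np.c_[d1,-d2];k=np.linalg.lstsq(A,o2-o1,rcond=None)[0]
    p,q=o1+k[0]*d1,o2+k[1]*d2;return ((p+q)/2).round(4),np.linalg.norm(p-q).round(4)
def mask(im,c):
    h=cv2.cvtColor(im,cv2.COLOR_BGR2HSV)
    H,S,V=cv2.split(h)
    if c=="red": return (((H<8)|(H>172))&(S>150)&(V>90)).astype(np.uint8)*255
    lo,hi={"green":((45,120,80),(80,255,255)),"yellow":((22,150,120),(35,255,255)),"blue":((105,120,60),(130,255,255))}[c]
    return cv2.inRange(h,lo,hi)
def wray(uv,s):
    from scipy.spatial.transform import Rotation as R
    m=camera_model("wrist");T=m["tool_from_camera"]
    x,y=uv[0]-m["cx"],uv[1]-m["cy"];r=np.hypot(x,y);a=r/m["fx"]
    d=np.array([np.sin(a)*x/r,np.sin(a)*y/r,np.cos(a)])
    Rt=R.from_rotvec(s["tcp_rot"]).as_matrix()
    return s["tool_pos"]+Rt@T[:3,3],Rt@T[:3,:3]@d
def wz(uv,s,z):
    o,d=wray(uv,s);return (o+d*(z-o[2])/d[2]).round(4)
E
python3 - <<'E'
from h import *
t=cv2.imread("pics/top0.png");s=cv2.imread("pics/scene0.png")
c=lambda im,u,v,w,h,k:cv2.resize(im[v:v+h,u:u+w],None,fx=k,fy=k,interpolation=cv2.INTER_CUBIC)
a=np.hstack([c(t,180,145,65,72,4),c(t,350,150,90,72,4)])   # 260+360
b=np.hstack([c(s,318,172,72,65,4),c(s,128,255,110,65,3).__class__(0) if 0 else c(s,130,255,110,65,4)])
H=np.zeros((a.shape[0]+b.shape[0],max(a.shape[1],b.shape[1]),3),np.uint8)
H[:a.shape[0],:a.shape[1]]=a;H[a.shape[0]:,:b.shape[1]]=b
cv2.imwrite("pics/c1.png",H);print(H.shape)
for n,im in(("top",t),("scene",s)):
  for col in("red","green","yellow","blue"):
    for k in cv2.findContours(mask(im,col),cv2.RETR_EXTERNAL,cv2.CHAIN_APPROX_NONE)[0]:
      if cv2.contourArea(k)>8:
        r=cv2.minAreaRect(k);print(n,col,np.round(r[0],1),np.round(r[1],1),cv2.boxPoints(r).round(1).tolist())
E
```

```text
(548, 728, 3)
top red [519.5 226. ] [6. 7.] [[516.0, 223.0], [523.0, 223.0], [523.0, 229.0], [516.0, 229.0]]
top red [289. 171.] [16.  8.] [[285.0, 163.0], [293.0, 163.0], [293.0, 179.0], [285.0, 179.0]]
top red [207.8 175.7] [44.4 20.6] [[192.39999389648438, 156.60000610351562], [212.39999389648438, 151.60000610351562], [223.1999969482422, 194.6999969482422], [203.1999969482422, 199.6999969482422]]
top green [415. 288.] [49.9 31.1] [[389.20001220703125, 302.1000061035156], [391.0, 271.0], [440.79998779296875, 273.8999938964844], [438.8999938964844, 305.0]]
top green [279.8 254.7] [12.3 34.5] [[261.5, 256.0], [293.1000061035156, 242.1999969482422], [298.1000061035156, 253.5], [266.3999938964844, 267.29998779296875]]
top green [ 20.  199.5] [19. 28.] [[6.0, 190.0], [34.0, 190.0], [34.0, 209.0], [6.0, 209.0]]
top green [411.  191.9] [ 5.3 26.2] [[406.6000061035156, 204.5], [410.1000061035156, 178.60000610351562], [415.3999938964844, 179.3000030517578], [411.79998779296875, 205.1999969482422]]
top yellow [289.4 169.1] [26.1 13.3] [[281.79998779296875, 156.5], [295.0, 155.60000610351562]
[... 2705 characters left out ...]
 201.0], [513.5, 251.5], [450.0, 315.0]]
scene blue [366. 203.] [23.3  2.7] [[355.0, 199.0], [356.20001220703125, 196.60000610351562], [377.0, 207.0], [375.79998779296875, 209.39999389648438]]
scene blue [420.8 204.6] [24.3 17.4] [[406.29998779296875, 208.0], [412.79998779296875, 191.89999389648438], [435.3999938964844, 201.10000610351562], [428.79998779296875, 217.1999969482422]]
scene blue [347.1 192.3] [16.5  2.2] [[339.20001220703125, 189.60000610351562], [340.20001220703125, 187.60000610351562], [355.0, 195.0], [354.0, 197.0]]
scene blue [362.8 190.4] [41.9  5.8] [[343.1000061035156, 182.5], [346.0, 177.39999389648438], [382.3999938964844, 198.1999969482422], [379.5, 203.3000030517578]]
```

View pics/c1.png

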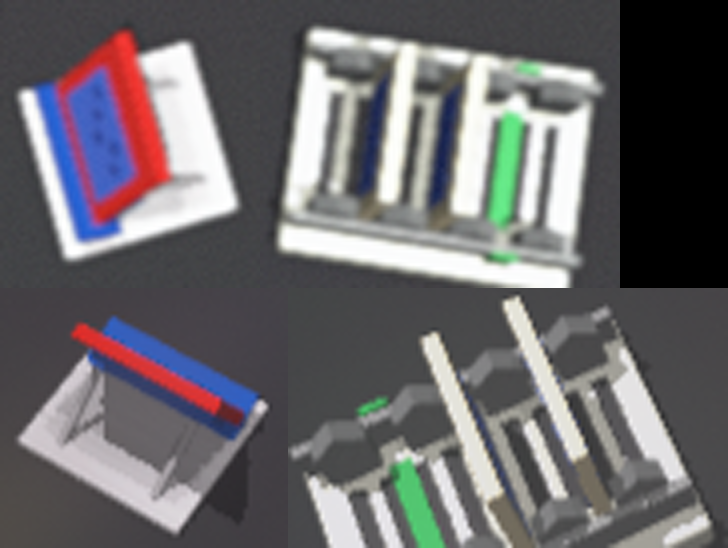

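The crops show the following. In the top view the red plate's underneath edge runs from (212,153) to (223,190), with the ledge on its left and thin struts on its right. The free slot is the rack's right one in the top view, with its green strip from (413,179) to (409,205).

Run:
```python
from h import *
st=[onz("top",p,.008)[:2] for p in((185,168),(227,155.5),(239.5,197.5),(196,210))]
print("stand",np.array(st),np.mean(st,0))
print("edge",onz("top",(212.4,152.5),.099),onz("top",(222.7,192),.099))
print("edge2",two((212,153),(378,203.5)),two((222,191),(337,181)))
g=[onz("top",p,.025)[:2] for p in((412.8,178.9),(409.2,204.9))];s=[onz("scene",p,.025)[:2] for p in((157.6,298.8),(169.1,328.6))]
for n,q in(("top",g),("scene",s)): print("slot",n,q,np.mean(q,0),np.degrees(np.arctan2(*(q[0]-q[1])[::-1])))
# tabs
print("box yellow",onz("scene",(295.5,248),.048),onz("top",(289.5,171.5),.048))
print("handle",onz("scene",(293.7,244.5),.075),onz("top",(289.3,169.5),.08))
```

```text
stand [[0.6216 0.2909]
 [0.6543 0.1758]
 [0.5375 0.1419]
 [0.5055 0.2598]] [0.579725 0.2171  ]
edge [0.6419 0.2022 0.099 ] [0.5391 0.1756 0.099 ]
edge2 (array([0.6466, 0.2102, 0.0951]), np.float64(0.0159)) (array([0.5429, 0.1795, 0.1018]), np.float64(0.0058))
slot top [array([ 0.577 , -0.3221]), array([ 0.5075, -0.3091])] [ 0.54225 -0.3156 ] -10.594765712337145
slot scene [array([ 0.5041, -0.3082]), array([ 0.5793, -0.3215])] [ 0.5417  -0.31485] 169.97028926600697
box yellow [0.6036 0.0064 0.048 ] [0.5987 0.0057 0.048 ]
handle [ 0.6051 -0.0007  0.075 ] [0.5977 0.0062 0.08  ]
```

step_arm(steps=[1,-6,-1.7,0,-5,1,-12,-3.4,0,-10,1,-18,-5,0,-15,1,-24,-6.7,0,-20,1,-30,-8.4,0,-25,1,-36,-10,0,-30,1,-41,-11.5,0,-35,1,-45.1,-12.6,0,-39.3,1,-45.1,-12.6,0,-39.3,1,-45.1,-12.6,0,-39.3], grip_force=30)

```text
t: 1.4
tool_pos: [0.5849, 0.2007, 0.1919]
tcp_rot: [0.407, -3.114, -0.001]
contact_force: [0.7, 0.8, -0.1]
width: 0.0851
grip_force: 0.0
```

Run:
```python
from h import *
from scipy.spatial.transform import Rotation as R
s=observe();im=get_image("wrist");cv2.imwrite("pics/w1.png",im)
Rt=R.from_rotvec(s["tcp_rot"]).as_matrix();print(s["t"],s["tool_pos"],s["joints"].round(2));print(Rt.round(3))
for k in cv2.findContours(mask(im,"red"),cv2.RETR_EXTERNAL,cv2.CHAIN_APPROX_NONE)[0]:
  if cv2.contourArea(k)>100: print(cv2.boxPoints(cv2.minAreaRect(k)).round(1).tolist(), cv2.approxPolyDP(k,4,True)[:,0].tolist())
```

```text
1.4 [0.58493655 0.2006524  0.19194588] [ 0.15  0.38  1.36  0.    1.4  -1.68]
[[-0.966 -0.257 -0.002]
 [-0.257  0.966  0.   ]
 [ 0.002  0.001 -1.   ]]
[[268.70001220703125, 137.1999969482422], [330.0, 135.89999389648438], [332.5, 252.89999389648438], [271.20001220703125, 254.1999969482422]] [[328, 136], [269, 148], [275, 253], [328, 223]]
[[91.0, 131.0], [121.0, 131.0], [121.0, 188.0], [91.0, 188.0]] [[111, 131], [91, 133], [91, 172], [98, 175], [99, 188], [112, 182], [112, 170], [121, 161], [118, 146], [107, 142]]
```

View pics/w1.png

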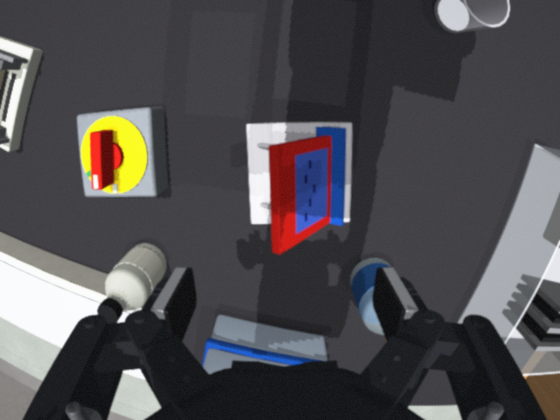

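The wrist picture shows the red plate with its underneath top edge from (269,148) to (275,253), the blue ledge on the right, and the handle bar at (102,160) with its white end at (97,180).

Run:
```python
from h import *
from scipy.spatial.transform import Rotation as R
import warnings
im=cv2.imread("pics/w1.png");s=observe()
T=R.from_rotvec(s["tcp_rot"]).as_matrix()
f=lambda p,z:(wz(p,s,z),(T.T@(wz(p,s,z)-s["tool_pos"])*100).round(2))
for n,p,z in(("edgeA",(269,148),.099),("edgeB",(275,253),.099),("stand1",(248,124),.008),("stand2",(352,123),.008),("stand3",(350,222),.008),("stand4",(250,224),.008),
 ("hA",(91,133),.085),("hB",(111,131),.085),("hC",(112,188),.085),("hD",(93,190),.085),("b1",(78,115),.045),("b2",(151,108),.045),("b3",(155,196),.045),("b4",(86,197),.045)):print(n,*f(p,z))
```

```text
edgeA [0.5464 0.1781 0.099 ] [ 4.28 -1.24  9.32]
edgeB [0.6398 0.2075 0.099 ] [-5.5  -0.82  9.31]
stand1 [0.5385 0.1477 0.008 ] [ 5.82 -3.98 18.42]
stand2 [0.5064 0.26   0.008 ] [ 6.02  7.7  18.43]
stand3 [0.6202 0.2942 0.008 ] [-5.86  8.06 18.42]
stand4 [0.6538 0.1775 0.008 ] [-6.09 -4.08 18.41]
hA [ 5.727e-01 -5.000e-04  8.500e-02] [  6.35 -19.18  10.72]
hB [0.5665 0.0231 0.085 ] [  6.34 -16.74  10.72]
hC [0.6233 0.0322 0.085 ] [  0.62 -17.33  10.71]
hD [0.6312 0.009  0.085 ] [  0.45 -19.77  10.71]
b1 [ 0.5643 -0.0479  0.045 ] [  8.38 -23.54  14.72]
b2 [0.5411 0.0455 0.045 ] [  8.21 -13.92  14.72]
b3 [0.6351 0.0671 0.045 ] [ -1.43 -14.26  14.71]
b4 [ 0.6596 -0.0245  0.045 ] [ -1.43 -23.74  14.7 ]
```

step_arm(steps=[1,-0.2,0,4,-1,1,-0.3,0,8,-1,1,-0.3,0,10.5,-1,1,-0.3,0,12.2,-1,0.6,-0.3,0,12.2,-1,0.6,-0.3,0,12.2,-1,0.55,-0.3,0,12.2,-1,0.55,-0.3,0,12.2,-1])

```text
t: 2.45
tool_pos: [0.5891, 0.2013, 0.0714]
tcp_rot: [-0.436, 3.11, 0.0]
contact_force: [0.5, 0.3, -0.6]
width: 0.047
grip_force: 0.0
```

Run:
```python
from h import *
s=observe();print(s["t"],s["tool_pos"],s["contact_force"],s["width"])
a=get_image("wrist");b=get_image("scene")
cv2.imwrite("pics/v2.png",np.hstack([a[60:400,130:480],cv2.resize(b[140:260,280:420],(400,340))]))
```

```text
2.45 [0.58911754 0.20126773 0.07142812] [ 0.54547522  0.26030256 -0.58131437] 0.046960893808563886
```

View pics/v2.png

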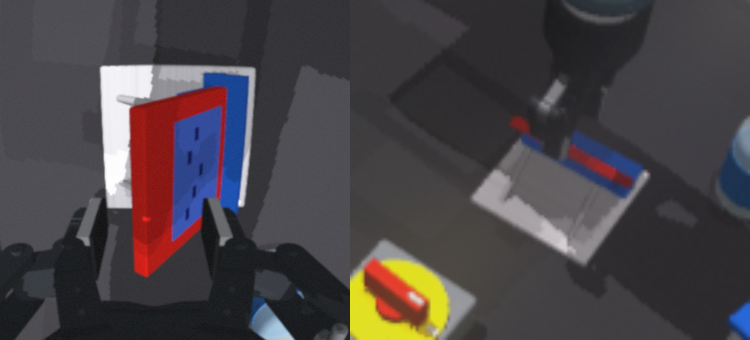

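The wrist view shows the plate between the two fingers, and nothing is touching yet. I'll tip it upright with the right finger while narrowing the gap.

step_arm(steps=[0.48,0,0.3,0,0,0.46,0,0.7,-0.2,0,0.42,0,1.1,-0.4,0,0.38,0,1.6,-0.7,0,0.35,0,2.2,-1.0,0,0.32,0,2.7,-1.2,0,0.28,0,3.2,-1.3,0,0.26,0,3.6,-1.4,0,0.26,0,3.6,-1.4,0])

```text
t: 3.68
tool_pos: [0.5785, 0.2361, 0.0845]
tcp_rot: [-0.437, 3.111, -0.0]
contact_force: [-0.2, -0.6, 0.1]
width: 0.0223
grip_force: 0.0
```

Run:
```python
from h import *
s=observe();print(s["t"],s["tool_pos"],s["contact_force"],s["wrist_torque"],s["width"],s["grip_force"])
a=get_image("wrist");b=get_image("scene")
cv2.imwrite("pics/v3.png",np.hstack([a[60:400,130:480],cv2.resize(b[140:260,280:420],(400,340))]))
```

```text
3.675 [0.57854067 0.23614436 0.08453434] [-0.225488   -0.5998674   0.14818847] [-0.04685522 -0.02689343 -0.00154449] 0.02229771088623528 0.0
```

View pics/v3.png

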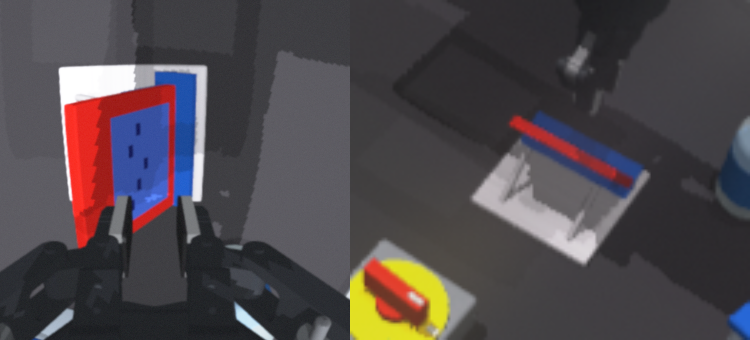

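The view shows the plate back leaning where it started, with both fingers now over its upper face, so the finger slipped over the top edge. I'll check the real fingertip height against the scene view before retrying.

Run:
```python
from h import *
m=camera_model("scene");Ti=np.linalg.inv(m["cam_to_world"])
def pr(p):
    c=Ti@np.r_[p,1];return np.round([m["fx"]*c[0]/c[2]+m["cx"],m["fy"]*c[1]/c[2]+m["cy"]],1)
e=np.array([-.26,.966])
for z in(.07,.08,.09,.1,.11): print(z,"v2 right tip",pr(np.r_[np.array([.589,.2013])-.031*e,z]))
# v3 tips
for z in(.08,.09,.1,.11): print(z,"v3 tips",pr(np.r_[np.array([.5785,.2361])-.018*e,z]),pr(np.r_[np.array([.5785,.2361])+.018*e,z]))
print("edge mid expected", pr([.590,.188,.099]), pr([.590,.188,.09]))
b=get_image("scene")
for k in cv2.findContours(mask(b,"red"),cv2.RETR_EXTERNAL,cv2.CHAIN_APPROX_NONE)[0]:
  if cv2.contourArea(k)>8: print(cv2.boxPoints(cv2.minAreaRect(k)).round(1).tolist())
cv2.imwrite("pics/s4.png",cv2.resize(b[130:240,300:430],None,fx=6,fy=5.4,interpolation=cv2.INTER_CUBIC))
```

```text
0.07 v2 right tip [347.  204.8]
0.08 v2 right tip [347.4 202.4]
0.09 v2 right tip [347.9 200.1]
0.1 v2 right tip [348.4 197.7]
0.11 v2 right tip [348.9 195.2]
0.08 v3 tips [357.8 189. ] [365.4 179.7]
0.09 v3 tips [358.4 186.5] [366.  177.2]
0.1 v3 tips [359.  184.1] [366.7 174.7]
0.11 v3 tips [359.5 181.6] [367.3 172.1]
edge mid expected [351.5 192.5] [351.  194.7]
[[279.0, 241.39999389648438], [287.5, 230.8000030517578], [308.29998779296875, 247.39999389648438], [299.79998779296875, 258.0]]
[[335.20001220703125, 183.60000610351562], [337.20001220703125, 179.89999389648438], [378.5, 202.10000610351562], [376.6000061035156, 205.8000030517578]]
```

View pics/s4.png

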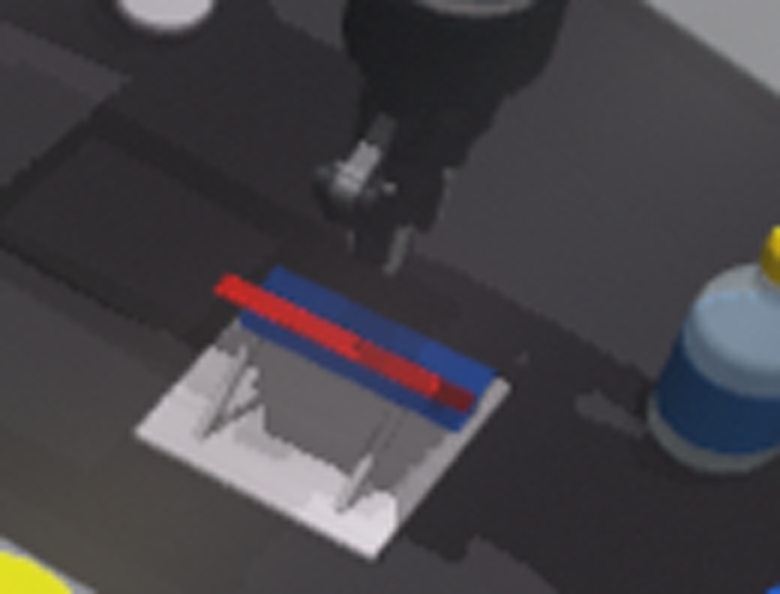

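The scene view shows the plate still leaning in the stand, with the red strip from (336,182) to (378,204), and the fingertips behind it near (362,179). I'll measure the fingertip positions numerically from the saved picture.

Run:
```python
from h import *
s0=cv2.imread("pics/scene0.png")
v=cv2.resize(cv2.imread("pics/v2.png")[:,350:],(140,120),interpolation=cv2.INTER_AREA)
d=cv2.absdiff(v,s0[140:260,280:420]).max(2)>35
print("v2 cols 335-379")
for r in range(176,216): print(r,"".join("#" if x else "." for x in d[r-140,55:100]))
w=cv2.imread("pics/v2.png")[:,:350]
g=cv2.cvtColor(w,cv2.COLOR_BGR2HSV)
```

```text
v2 cols 335-379
176 ...........#####.............................
177 ............###..............................
178 .............##..............................
179 ..........##.................................
180 ..##.....#####...............................
181 ..###...#########............................
182 .##################..........................
183 .####################........................
184 .######################......................
185 ...#####################.....................
186 ....######################...................
187 .....######################..................
188 ....##..#####################................
189 ...###....#####################..............
190 ...#####....#####################............
191 ..####.##....######################..........
192 .#####......#########################........
193 ######..#...##########################.......
194 ######..#.....####.#####################.....
195 ######.##.......##...#####################...
196 ######.##..............#####################.
197 #####.###................#####
[... 215 characters left out ...]

202 .##.#####.........................###......##
203 .######.............................#.......#
204 ...###.......................................
205 ...#....#....................................
206 ...#..###....................................
207 .....####....................................
208 ...######....................................
209 ...######....................................
210 ....######...................................
211 #....#######.................................
212 ##....########...............................
213 ###.....#######..............................
214 ######...########............................
215 #######...#########......##..................
```

step_arm(steps=[0.26,0,0,-2,0,0.26,0,0,-4,0,0.65,0,-2,-4,0,0.65,0,-3.8,-4,0,0.65,0,-3.8,-2,0,0.65,0,-3.8,1.4,0,0.65,0,-3.8,1.8,0,0.65,0,-3.8,2.2,0,0.65,0,-3.8,2.6,0,0.65,0,-3.8,2.6,0])

```text
t: 5.08
tool_pos: [0.5894, 0.1994, 0.0591]
tcp_rot: [-0.436, 3.11, -0.0]
contact_force: [0.8, -0.0, 0.3]
width: 0.0554
grip_force: 0.0
```

Run:
```python
from h import *
s=observe();print(s["t"],s["tool_pos"],s["contact_force"],s["wrist_torque"],s["width"])
b=get_image("scene");cv2.imwrite("pics/sc5.png",b);cv2.imwrite("pics/w5.png",get_image("wrist"))
d=cv2.absdiff(b,cv2.imread("pics/scene0.png")).max(2)>35
for r in range(176,214): print(r,"".join("#" if x else "." for x in d[r,335:385]))
```

```text
5.075 [0.5894445  0.19935408 0.05905299] [ 0.83611919 -0.03811329  0.31986424] [-0.01877714 -0.05445946  0.03989487] 0.05539313929458417
176 .............####.................................
177 .............####.................................
178 ............####..................................
179 ..........######..................................
180 ..##......####....................................
181 ..####...#######..................................
182 .##################...............................
183 .####################.............................
184 .######################...........................
185 ...#####################..........................
186 ....######################........................
187 .....######################.......................
188 ....#########################.....................
189 ...############################...................
190 ..###############################.................
191 ..#################################...............
192 .#####.##############################.............
193 ######..################
[... 426 characters left out ...]
.......................#####...#########
202 ###.#####.........................###......###.##.
203 #######.............................#.......#.....
204 .#.###............................................
205 .###....#.........................................
206 ...#..###.........................................
207 .....####.........................................
208 ...######.........................................
209 ...######.........................................
210 ...#######........................................
211 ....########......................................
212 ##...#########....................................
213 ###....########...................................
```

Run:
```python
from h import *
b=cv2.imread("pics/sc5.png");a=cv2.imread("pics/w5.png")
x=cv2.resize(b[160:225,320:390],(420,390),interpolation=cv2.INTER_CUBIC)
y=cv2.resize(a[100:400,150:430],(364,390),interpolation=cv2.INTER_CUBIC)
cv2.imwrite("pics/v5.png",cv2.convertScaleAbs(np.hstack([x,y]),alpha=1.4))
```

```text
(no output)
```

View pics/v5.png

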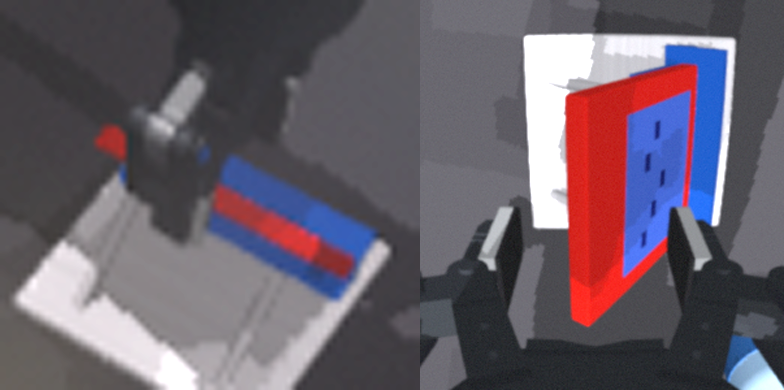

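The picture shows the finger in front of the plate with its tip at scene (351,200), clearly below the red edge, and the wrist view has the plate between the pads. I'll close gently on it here.

step_arm(steps=[0.5,0,0.2,0,0,0.45,0,0.4,0,0,0.4,0,0.4,0,0,0.35,0,0.4,0,0,0.3,0,0.4,0,0,0.3,0,0.4,0,0], grip_force=20)

```text
t: 5.92
tool_pos: [0.5881, 0.2029, 0.0586]
tcp_rot: [-0.436, 3.111, -0.0]
contact_force: [0.1, -1.2, 1.4]
width: 0.0257
grip_force: 0.5
```

step_arm(steps=[0.28,0,0.5,-0.3,0,0.26,0,1.0,-0.5,0,0.24,0,1.5,-0.8,0,0.22,0,2.0,-1.0,0,0.2,0,2.5,-1.2,0,0.2,0,2.5,-1.2,0])

```text
t: 6.68
tool_pos: [0.581, 0.2277, 0.0706]
tcp_rot: [-0.437, 3.111, 0.0]
contact_force: [0.7, 0.4, 0.4]
width: 0.0175
grip_force: 0.2
```

Run:
```python
from h import *
s=observe();print(s["t"],s["tool_pos"],s["contact_force"],s["wrist_torque"],s["width"],s["grip_force"])
a=get_image("wrist");cv2.imwrite("pics/w6.png",a);b=get_image("scene");cv2.imwrite("pics/sc6.png",b)
for n,im in(("w5",cv2.imread("pics/w5.png")),("w6",a),("scene",b)):
  for k in cv2.findContours(mask(im,"red"),cv2.RETR_EXTERNAL,cv2.CHAIN_APPROX_NONE)[0]:
    if cv2.contourArea(k)>60: print(n,cv2.approxPolyDP(k,4,True)[:,0].tolist())
```

```text
6.675 [0.58098746 0.22774176 0.07064606] [0.69086672 0.35794129 0.37501691] [-0.07968111 -0.02999675 -0.04496352] 0.01751393581937371 0.1531106064794585
w5 [[361, 151], [263, 174], [266, 343], [274, 349], [287, 344], [339, 293], [339, 283], [307, 314], [304, 311], [308, 188], [359, 170], [354, 258]]
w5 [[30, 140], [0, 144], [3, 226], [1, 208], [8, 209], [10, 229], [36, 215], [35, 197], [47, 183], [43, 164], [31, 155]]
w6 [[316, 148], [303, 150], [266, 177], [269, 349], [286, 355], [301, 306], [295, 312], [297, 189], [317, 165]]
w6 [[15, 142], [0, 143], [0, 223], [21, 210], [19, 195], [30, 183]]
scene [[287, 232], [290, 250], [303, 254], [306, 246]]
```

The plate is following now: in the wrist view its face has narrowed to columns 266–316.

step_arm(steps=[0.19,0,0.5,-0.2,0,0.17,0,1.0,-0.3,0,0.16,0,1.4,-0.3,0,0.14,0,1.8,-0.3,0,0.08,0,2.0,-0.3,0,0.04,0,2.0,-0.3,0,0,0,2.0,-0.3,0,0,0,2.0,-0.3,0], grip_force=40)

```text
t: 7.78
tool_pos: [0.5757, 0.2462, 0.0736]
tcp_rot: [-0.436, 3.111, -0.0]
contact_force: [0.3, -0.6, 2.0]
width: 0.0086
grip_force: 40.7
```

Run:
```python
from h import *
s=observe();print(s["t"],s["tool_pos"],s["contact_force"],s["wrist_torque"],s["width"],s["grip_force"])
a=get_image("wrist");cv2.imwrite("pics/w7.png",a)
for k in cv2.findContours(mask(a,"red"),cv2.RETR_EXTERNAL,cv2.CHAIN_APPROX_NONE)[0]:
    if cv2.contourArea(k)>60: print(cv2.approxPolyDP(k,4,True)[:,0].tolist())
```

```text
7.775 [0.5757336  0.24622876 0.07360758] [ 0.25158699 -0.62500999  2.01310729] [-0.23922849  0.0817864   0.04866977] 0.008575841301391884 40.682133436203
[[7, 158], [0, 169], [5, 170], [0, 171], [0, 214], [9, 209], [8, 194], [18, 181]]
[[280, 147], [273, 178], [275, 352], [290, 355], [294, 175], [289, 149]]
```

step_arm(steps=[0,0,0,-1,0,0,0,0,-3,0,0,0,0,-6,0,0,0,0,-10,0,0,0,0,-13,0,0,0,0,-13,0], grip_force=60)

```text
t: 8.57
tool_pos: [0.5772, 0.2471, 0.2068]
tcp_rot: [-0.436, 3.105, 0.001]
contact_force: [0.7, 0.0, -1.7]
width: 0.0081
grip_force: 62.7
```

Run:
```python
from h import *
s=observe();print(s["t"],s["tool_pos"],s["contact_force"],s["wrist_torque"],s["width"],s["grip_force"])
a=get_image("wrist");b=get_image("scene");c=get_image("top")
cv2.imwrite("pics/w8.png",a);cv2.imwrite("pics/sc8.png",b);cv2.imwrite("pics/t8.png",c)
for k in cv2.findContours(mask(a,"red"),cv2.RETR_EXTERNAL,cv2.CHAIN_APPROX_NONE)[0]:
    if cv2.contourArea(k)>60: print(cv2.approxPolyDP(k,3,True)[:,0].tolist())
from types import SimpleNamespace
s2=dict(tool_pos=np.zeros(3),tcp_rot=np.zeros(3)+1e-9)
# edge depth from its 100 mm length, in tool frame
for p,q in(((273,178),(275,352)),((294,176),(290,355)),((283,177),(282.5,354))):
    o,d=wray(p,s2);_,e=wray(q,s2);k=.1/(d[0]/d[2]-e[0]/e[2]);print("zt",o[2]+k,"x ends",o[0]+k*d[0]/d[2],o[0]+k*e[0]/e[2])
v=np.hstack([cv2.resize(b[100:260,270:450],(420,373)),cv2.resize(a[100:400,150:430],(348,373))])
cv2.imwrite("pics/v8.png",v)
```

```text
8.575 [0.57724656 0.24708952 0.20682883] [ 0.704165    0.03666487 -1.69862307] [-0.00447622  0.02425691  0.02373582] 0.008073424185468327 62.744808197021484
[[280, 148], [273, 208], [277, 353], [292, 353], [294, 175], [290, 149]]
[[86, 135], [87, 159], [94, 147]]
[[80, 124], [65, 126], [65, 166], [71, 165], [72, 177], [74, 127]]
zt -0.04250265027192593 x ends 0.0477450050072449 -0.0522549949927551
zt -0.046970591732179795 x ends 0.049630800592790694 -0.0503691994072093
zt -0.04528003148293491 x ends 0.048813744670186204 -0.0511862553298138
```

View pics/v8.png

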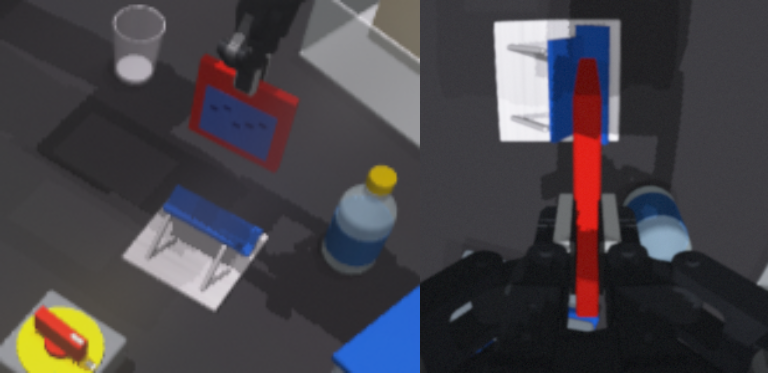

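The views show the plate held upright and centred between the pads, with its top edge 45 mm behind the TCP. I'll carry it to just beside the rack's free slot.

step_arm(steps=[0,0.5,-1.5,-1,1,0,2,-5.5,-2,4,0,4,-11,-2,7,0,6,-16.5,-2,10,0,8,-22,-2,13,0,10,-27.5,-2,16,0,12,-33,-2,19,0,14,-38.5,-2,22,0,16,-44,-2,25,0,17.5,-48,-2,26.3])

```text
t: 9.98
tool_pos: [0.5378, -0.2665, 0.2231]
tcp_rot: [-0.289, -3.127, 0.0]
contact_force: [-0.3, -0.2, -0.8]
width: 0.0077
grip_force: 62.7
```

step_arm(steps=[0,-0.6,-5,0,0,0,-1.3,-9.7,0,0,0,-1.3,-9.7,0,0])

```text
t: 10.35
tool_pos: [0.5326, -0.3652, 0.2222]
tcp_rot: [-0.292, -3.126, 0.0]
contact_force: [0.1, 0.2, -1.2]
width: 0.0081
grip_force: 62.7
```

Run:
```python
from h import *
from scipy.spatial.transform import Rotation as R
s=observe();a=get_image("wrist");cv2.imwrite("pics/w9.png",a);T=R.from_rotvec(s["tcp_rot"]).as_matrix()
print(s["t"],s["tool_pos"],T[:2,:2].round(3),s["width"])
f=lambda p,z:(T.T@(wz(p,s,z)-s["tool_pos"])*100).round(2)
for c in("green","red"):
  for k in cv2.findContours(mask(a,c),cv2.RETR_EXTERNAL,cv2.CHAIN_APPROX_NONE)[0]:
    if cv2.contourArea(k)>30:
      B=cv2.boxPoints(cv2.minAreaRect(k));print(c,B.round(1).tolist(),[f(p,.025).tolist() for p in B] if c=="green" else "")
cv2.imwrite("pics/v9.png",cv2.resize(a[40:400,150:530],None,fx=1.6,fy=1.6,interpolation=cv2.INTER_CUBIC))
```

```text
10.35 [ 0.5326185  -0.36523414  0.22218155] [[-0.983  0.185]
 [ 0.185  0.983]] 0.00811106245208643
green [[321.0, 228.0], [335.0, 228.0], [335.0, 231.0], [321.0, 231.0]] [[-7.1, 4.71, 19.7], [-7.11, 6.49, 19.7], [-7.52, 6.52, 19.7], [-7.51, 4.72, 19.7]]
green [[319.8999938964844, 201.89999389648438], [321.8999938964844, 138.6999969482422], [333.6000061035156, 139.10000610351562], [331.70001220703125, 202.3000030517578]] [[-3.68, 4.45, 19.71], [4.03, 4.47, 19.72], [4.02, 5.87, 19.72], [-3.73, 5.91, 19.71]]
green [[507.79998779296875, 32.29999923706055], [543.2999877929688, 12.600000381469727], [554.0, 31.899999618530273], [518.5, 51.599998474121094]] [[20.46, 30.26, 19.75], [25.49, 37.86, 19.76], [22.99, 40.08, 19.75], [18.08, 32.19, 19.74]]
red [[542.0, 165.0], [559.0, 165.0], [559.0, 208.0], [542.0, 208.0]] 
red [[273.0, 147.0], [295.0, 147.0], [295.0, 355.0], [273.0, 355.0]] 
red [[93.0, 138.0], [105.0, 138.0], [105.0, 149.0], [93.0, 149.0]]
```

View pics/v9.png

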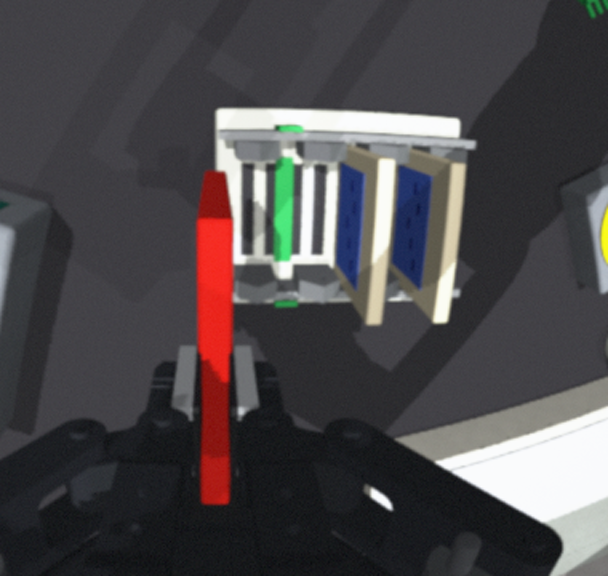

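The picture shows the free slot clear, with its green strip from (283,160) to (283,260) in the crop and parallel to the plate. It lies 5.1 cm to the tool's +y.

step_arm(steps=[0,0.1,2.5,0,0,0,0.2,5.1,0,0,0,0.2,5.1,2,0,0,0.2,5.1,5,0,0,0.2,5.1,7,0,0,0.2,5.1,8,0,0,0.2,5.1,8,0])

```text
t: 11.28
tool_pos: [0.542, -0.3087, 0.1435]
tcp_rot: [-0.28, -3.128, -0.001]
contact_force: [0.1, 0.5, -0.9]
width: 0.0079
grip_force: 62.7
```

Run:
```python
from h import *
from scipy.spatial.transform import Rotation as R
s=observe();a=get_image("wrist");cv2.imwrite("pics/w10.png",a);T=R.from_rotvec(s["tcp_rot"]).as_matrix()
print(s["t"],s["tool_pos"],s["contact_force"],s["wrist_torque"])
f=lambda p,z:(T.T@(wz(p,s,z)-s["tool_pos"])*100).round(2).tolist()
for c in("green","red"):
  for k in cv2.findContours(mask(a,c),cv2.RETR_EXTERNAL,cv2.CHAIN_APPROX_NONE)[0]:
    if cv2.contourArea(k)>5:
      q=cv2.approxPolyDP(k,2,True)[:,0];print(c,q.tolist(),[f(p,.025) for p in q] if c=="green" and len(q)<8 else "")
```

```text
11.275 [ 0.54204905 -0.30865078  0.14347348] [ 0.11315484  0.5131986  -0.94701557] [-0.02435281  0.03883572  0.04191808]
green [[541, 222], [538, 229]] [[-3.75, 32.52, 11.86], [-4.69, 32.26, 11.86]]
green [[276, 148], [271, 148], [269, 157], [272, 226], [271, 179]] [[3.96, -0.68, 11.85], [3.96, -1.13, 11.85], [3.12, -1.33, 11.85], [-3.74, -1.13, 11.84], [1.01, -1.16, 11.85]]
green [[284, 124], [267, 123], [266, 127], [284, 127]] [[6.19, 0.07, 11.85], [6.29, -1.49, 11.85], [5.92, -1.58, 11.85], [5.91, 0.07, 11.85]]
green [[554, 0], [542, 0], [512, 15], [516, 24], [521, 23], [526, 38], [525, 26], [530, 34], [533, 34], [530, 23], [538, 32], [536, 20], [542, 29], [541, 18], [547, 27], [547, 15], [551, 24], [553, 16], [558, 21], [555, 11], [559, 6]] 
red [[557, 189], [552, 195], [550, 207], [559, 215]] 
red [[24, 150], [22, 162], [29, 163], [34, 152]] 
red [[287, 147], [279, 148], [274, 176], [273, 242], [277, 284], [275, 348], [277, 354], [290, 355], [293, 351], [292, 279], [295, 249], [295, 179], [290, 148]]
```

step_arm(steps=[0,0.1,-0.6,0,0,0,0.1,-0.6,0,0,0,0.1,-0.6,0,0])

```text
t: 11.7
tool_pos: [0.5399, -0.3166, 0.1439]
tcp_rot: [0.284, 3.128, -0.0]
contact_force: [0.3, 0.1, -1.7]
width: 0.0078
grip_force: 62.7
```

```bash
cat > m.py <<'E'
from h import *
from scipy.spatial.transform import Rotation as R
s=observe();a=get_image("wrist");T=R.from_rotvec(s["tcp_rot"]).as_matrix()
print(s["t"],s["tool_pos"],s["contact_force"],s["wrist_torque"],T[:2,1])
f=lambda p,z:(T.T@(wz(p,s,z)-s["tool_pos"])*100).round(2).tolist()
for c in("green","red"):
  for k in cv2.findContours(mask(a,c),cv2.RETR_EXTERNAL,cv2.CHAIN_APPROX_NONE)[0]:
    if cv2.contourArea(k)>5:
      q=cv2.approxPolyDP(k,2,True)[:,0]
      if 200<q[:,0].mean()<350: print(c,q.tolist(),[f(p,.055)[:2] for p in q] if c=="green" else "")
E
python3 m.py
```

```text
11.7 [ 0.5398845  -0.31655562  0.14391205] [ 0.30960745  0.14751337 -1.74726107] [ 0.0186079  -0.01903219 -0.03439349] [0.18005864 0.98365585]
green [[276, 126], [294, 127], [294, 124], [277, 123]] [[6.2, -0.59], [6.12, 0.89], [6.37, 0.89], [6.45, -0.51]]
red [[279, 148], [273, 176], [273, 258], [276, 264], [275, 347], [277, 354], [290, 355], [293, 351], [292, 278], [296, 178], [290, 149]]
```

step_arm(steps=[0,0,0,0.8,0,0,0,0,1.6,0,0,0,0,2.4,0,0,0,0,2.4,0])

```text
t: 12.25
tool_pos: [0.5392, -0.3156, 0.1182]
tcp_rot: [-0.283, -3.127, -0.002]
contact_force: [0.2, 0.1, -1.3]
width: 0.0076
grip_force: 62.7
```

```bash
python3 m.py
```

```text
12.25 [ 0.53921613 -0.31557885  0.11816958] [ 0.18369129  0.07578779 -1.33972319] [-0.00638789 -0.02089592  0.02122147] [0.17944798 0.9837667 ]
green [[274, 129], [295, 130], [293, 126], [276, 126]] [[6.15, -0.68], [6.07, 0.88], [6.37, 0.74], [6.37, -0.53]]
red [[279, 148], [272, 192], [275, 238], [273, 255], [277, 284], [275, 347], [277, 354], [292, 354], [296, 179], [290, 149]]
```

step_arm(steps=[0,0,0,0.6,0,0,0,0,1.2,0,0,0,0,1.8,0,0,0,0,2.4,0,0,0,0,2.8,0,0,0,0,2.8,0])

```text
t: 13.05
tool_pos: [0.5396, -0.316, 0.091]
tcp_rot: [-0.283, -3.128, -0.001]
contact_force: [-0.4, -0.6, -1.4]
width: 0.0078
grip_force: 62.7
```

Free so far, with the lower edge about 11 mm above the floor. I'll feel for the floor in small steps.

step_arm(steps=[0,0,0,0.3,0,0,0,0,0.6,0,0,0,0,0.8,0,0,0,0,0.8,0])

```text
t: 13.55
tool_pos: [0.5397, -0.316, 0.0833]
tcp_rot: [-0.283, -3.128, -0.0]
contact_force: [-0.1, -0.0, -0.7]
width: 0.0081
grip_force: 62.7
```

step_arm(steps=[0,0,0,0.1,0,0,0,0,0.2,0,0,0,0,0.3,0,0,0,0,0.3,0])

```text
t: 14.05
tool_pos: [0.5398, -0.3161, 0.0804]
tcp_rot: [-0.283, -3.129, -0.0]
contact_force: [0.1, -0.1, -0.8]
width: 0.0078
grip_force: 62.7
```

step_arm(steps=[0,0,0,0.1,0,0,0,0,0.2,0,0,0,0,0.2,0])

```text
t: 14.42
tool_pos: [0.5398, -0.3161, 0.0784]
tcp_rot: [-0.283, -3.129, -0.0]
contact_force: [-0.8, 0.7, -1.4]
width: 0.0075
grip_force: 62.7
```

step_arm(steps=[0,0,0,0.1,0,0,0,0,0.2,0,0,0,0,0.2,0])

```text
t: 14.8
tool_pos: [0.5399, -0.3163, 0.077]
tcp_rot: [0.283, 3.128, -0.001]
contact_force: [-0.5, 0.4, 3.1]
width: 0.008
grip_force: 63.2
```

step_arm(steps=[0,0,0,0.1,0,0,0,0,0.1,0])

```text
t: 15.05
tool_pos: [0.54, -0.3166, 0.077]
tcp_rot: [0.283, 3.128, -0.002]
contact_force: [-3.7, 1.3, 8.1]
width: 0.0078
grip_force: 63.9
```

```bash
python3 m.py
```

```text
15.05 [ 0.53998155 -0.31658084  0.07698509] [-3.67247919  1.29680779  8.08830394] [0.27689295 0.56973666 0.01461192] [0.17944014 0.98376832]
green [[273, 135], [299, 134], [296, 128], [275, 128]] [[6.08, -0.62], [6.14, 1.0], [6.52, 0.8], [6.52, -0.5]]
red [[280, 148], [272, 179], [273, 259], [277, 283], [275, 348], [277, 354], [291, 354], [296, 179], [290, 148]]
```

Firm floor contact. I'll release with a small opening and rise.

step_arm(steps=[0.13,0,0,-0.1,0,0.18,0,0,-0.1,0,0.25,0,0,-0.1,0,0.25,0,0,-0.1,0,0.25,0,0,-1,0,0.25,0,0,-3,0,0.25,0,0,-6,0,0.25,0,0,-9,0,0.25,0,0,-12,0,0.25,0,0,-12,0], grip_force=20)

```text
t: 16.35
tool_pos: [0.5414, -0.3174, 0.1992]
tcp_rot: [0.283, 3.123, -0.006]
contact_force: [0.3, 0.8, -0.1]
width: 0.0214
grip_force: 0.0
```

Run:
```python
from h import *
from scipy.spatial.transform import Rotation as R
s=observe();a=get_image("wrist");cv2.imwrite("pics/w12.png",a);T=R.from_rotvec(s["tcp_rot"]).as_matrix()
print(s["t"],s["tool_pos"],s["contact_force"],s["width"])
f=lambda p,z:(T.T@(wz(p,s,z)-s["tool_pos"])*100).round(2).tolist()
for k in cv2.findContours(mask(a,"red"),cv2.RETR_EXTERNAL,cv2.CHAIN_APPROX_NONE)[0]:
    if cv2.contourArea(k)>60: q=cv2.approxPolyDP(k,3,True)[:,0];print(q.tolist(),[f(p,.125) for p in q])
b=get_image("top");cv2.imwrite("pics/t12.png",b)
for k in cv2.findContours(mask(b,"red"),cv2.RETR_EXTERNAL,cv2.CHAIN_APPROX_NONE)[0]:
    if cv2.contourArea(k)>8: B=cv2.boxPoints(cv2.minAreaRect(k));print("top",B.round(1).tolist(),[onz("top",p,.125)[:2].tolist() for p in B])
```

```text
16.35 [ 0.54135216 -0.31738071  0.19917594] [ 0.25661434  0.75168066 -0.1088059 ] 0.02136145096911013
[[533, 177], [528, 191], [537, 199]] [[2.87, 24.9, 7.32], [1.39, 24.52, 7.33], [0.58, 26.14, 7.33]]
[[540, 167], [535, 170], [545, 178], [541, 183], [547, 186], [550, 216], [550, 205], [554, 203], [553, 173]] [[3.93, 25.73, 7.31], [3.59, 25.04, 7.31], [2.85, 26.8, 7.31], [2.3, 26.29, 7.32], [2.02, 27.36, 7.31], [-1.32, 28.94, 7.33], [-0.05, 28.5, 7.32], [0.17, 29.14, 7.32], [3.44, 27.99, 7.3]]
[[57, 141], [55, 150], [64, 152], [67, 142]] [[6.18, -21.15, 7.45], [5.34, -21.55, 7.46], [5.07, -20.41, 7.46], [5.97, -19.88, 7.45]]
[[282, 131], [280, 253], [290, 254], [292, 144], [289, 132]] [[5.9, -0.09, 7.38], [-4.55, -0.29, 7.45], [-4.66, 0.59, 7.44], [4.88, 0.7, 7.39], [5.83, 0.45, 7.38]]
top [[516.0, 223.0], [523.0, 223.0], [523.0, 229.0], [516.0, 229.0]] [[0.4464, -0.5401], [0.4462, -0.5569], [0.4316, -0.5557], [0.4319, -0.539]]
top [[285.0, 179.0], [285.0, 163.0], [293.0, 163.0], [293.0, 179.0]] [[0.5649, 0.0174], [0.6053, 0.0168], [0.605, -0.0031], [0.5645, -0.0024]]
```

The cassette stands upright in the slot, its top edge fitting z = 125 mm. Next is the switch.

step_arm(steps=[0.25,0,4,0,-2,0.25,0,9,0,-6,0.25,0,14,0,-10,0.25,0,19,0,-14,0.45,0,24,0,-18,0.45,0,29,0,-22,0.45,0,33,0,-23.7,0.45,0.1,33,0,-23.7,0.45,0.1,33,0,-23.7])

```text
t: 17.58
tool_pos: [0.5974, 0.0085, 0.1943]
tcp_rot: [0.366, -3.118, -0.0]
contact_force: [0.2, -0.3, 0.2]
width: 0.0387
grip_force: 0.0
```

Run:
```python
from h import *
from scipy.spatial.transform import Rotation as R
s=observe();a=get_image("wrist");cv2.imwrite("pics/w13.png",a);T=R.from_rotvec(s["tcp_rot"]).as_matrix()
print(s["t"],s["tool_pos"],T[:2,:2].round(3),s["width"])
f=lambda p,z:(T.T@(wz(p,s,z)-s["tool_pos"])*100).round(2).tolist()
for c,z in(("red",.085),("yellow",.05),("green",.05)):
  for k in cv2.findContours(mask(a,c),cv2.RETR_EXTERNAL,cv2.CHAIN_APPROX_NONE)[0]:
    if cv2.contourArea(k)>20 and 180<k[:,0,0].mean()<400:
      q=cv2.approxPolyDP(k,3,True)[:,0];print(c,q.tolist(),[f(p,z)[:2] for p in cv2.boxPoints(cv2.minAreaRect(k))])
g=cv2.inRange(cv2.cvtColor(a,cv2.COLOR_BGR2HSV),(0,0,170),(180,70,255))
for k in cv2.findContours(g,cv2.RETR_EXTERNAL,cv2.CHAIN_APPROX_NONE)[0]:
    m=k[:,0].mean(0)
    if cv2.contourArea(k)>6 and 180<m[0]<400 and m[1]<300: print("white",m.round(1),cv2.contourArea(k),f(m,.085)[:2])
```

```text
17.575 [0.59735648 0.00849434 0.19429936] [[-0.973 -0.231]
 [-0.231  0.973]] 0.03866055177615996
red [[278, 160], [277, 171], [267, 188], [275, 200], [274, 222], [276, 210], [283, 208], [285, 223], [287, 200], [296, 186], [289, 174], [288, 160]] [[2.67, -1.96], [3.19, 0.59], [-2.73, 1.82], [-3.32, -0.87]]
yellow [[269, 145], [253, 154], [242, 171], [244, 201], [253, 198], [256, 204], [249, 208], [272, 222], [273, 201], [266, 193], [266, 180], [275, 170], [276, 159], [288, 158], [298, 189], [289, 201], [287, 223], [300, 220], [320, 199], [320, 169], [299, 147]] [[-4.13, -4.92], [4.35, -4.15], [3.88, 4.19], [-4.66, 4.0]]
green [[253, 200], [247, 203], [248, 207], [254, 204]] [[-2.14, -3.99], [-1.75, -3.22], [-2.23, -2.99], [-2.64, -3.77]]
green [[379, 3], [383, 15], [383, 4]] [[19.03, 9.49], [19.23, 10.05], [17.88, 10.3], [17.68, 9.75]]
green [[311, 2], [321, 6], [321, 19], [322, 4], [330, 5], [332, 18], [336, 3], [343, 17], [344, 3], [349, 4], [350, 15], [354, 16], [351, 3], [359, 2], [363, 16], [363, 2], [369, 2], [370, 14], [374, 15], [371, 2], [388, 0]] [[18.86, 2.7], [19.56, 10.65], [17.4, 10.58], [16.78, 2.69]]
white [292.9 224.4] 11.0 [-3.24, 0.88]
white [279.7 216.2] 62.5 [-2.42, -0.38]
white [251.8 210.7] 384.5 [-1.86, -3.02]
white [237.  143.4] 7.0 [4.51, -4.2]
```

The handle is 0.2 cm off the tool axis and turned by 2°, so I'll correct for that, descend and grip.

step_arm(steps=[0.45,-0.1,-0.2,3,2.3,0.45,-0.1,-0.2,7,2.3,0.45,-0.1,-0.2,10.5,2.3,0.45,-0.1,-0.2,12.5,2.3,0.45,-0.1,-0.2,13.4,2.3,0.45,-0.1,-0.2,13.4,2.3,0.25,-0.1,-0.2,13.4,2.3,0.15,-0.1,-0.2,13.4,2.3,0.1,-0.1,-0.2,13.4,2.3,0.1,-0.1,-0.2,13.4,2.3], grip_force=20)

```text
t: 18.88
tool_pos: [0.5997, 0.007, 0.0618]
tcp_rot: [-0.303, 3.126, -0.0]
contact_force: [0.7, 1.1, 0.2]
width: 0.0086
grip_force: 0.0
```

The fingers met nothing, so their tips must be higher than the stated TCP, as they were at the stand. I'll check the handle numerically and estimate the tip position from the saved pictures.

Run:
```python
from h import *
s=observe();a=get_image("wrist");cv2.imwrite("pics/w14.png",a);b=get_image("scene");cv2.imwrite("pics/sc14.png",b)
for k in cv2.findContours(mask(a,"red"),cv2.RETR_EXTERNAL,cv2.CHAIN_APPROX_NONE)[0]:
    if cv2.contourArea(k)>20 and 150<k[:,0,0].mean()<420: print(cv2.approxPolyDP(k,2,True)[:,0].tolist())
m=mask(a,"red")
for r in range(150,300,8): print(r,"".join("#" if x else "." for x in m[r,240:330:2]))
g=cv2.cvtColor(a,cv2.COLOR_BGR2GRAY)
for r in range(224,272,6): print(r,g[r,236:336:4].tolist())
```

```text
[[276, 192], [273, 211], [262, 223], [259, 238], [263, 249], [276, 257], [275, 300], [277, 301], [277, 280], [282, 278], [288, 280], [287, 301], [292, 301], [293, 257], [303, 249], [308, 235], [304, 222], [296, 213], [294, 193]]
150 .............................................
158 .............................................
166 .............................................
174 .............................................
182 .............................................
190 .............................................
198 .................###########.................
206 .................############................
214 ................#############................
222 ............#####################............
230 ..........########################...........
238 ..........#########################..........
246 ...........######################............
254 ..............################...............
262 ..................#########..................
270 ..................#########..................
278 ..................#########..................
286 .................
[... 332 characters left out ...]
16, 216, 216, 214, 96, 95, 91, 85, 96, 95, 94, 95, 99, 72, 95, 94, 111, 135, 136, 133, 134, 134, 134]
242 [226, 226, 226, 221, 215, 216, 108, 93, 93, 85, 94, 93, 93, 93, 93, 65, 91, 88, 116, 135, 137, 153, 149, 139, 156]
248 [225, 226, 226, 226, 226, 217, 209, 92, 93, 86, 84, 95, 92, 95, 96, 58, 55, 75, 156, 156, 157, 157, 158, 155, 157]
254 [201, 195, 225, 225, 226, 225, 225, 182, 67, 49, 59, 65, 96, 93, 94, 62, 113, 152, 157, 157, 154, 155, 155, 153, 156]
260 [146, 132, 127, 173, 172, 172, 220, 118, 119, 58, 53, 71, 93, 91, 85, 56, 119, 92, 146, 160, 185, 190, 191, 192, 184]
266 [155, 170, 169, 165, 72, 74, 103, 117, 119, 46, 50, 56, 93, 96, 83, 43, 117, 90, 89, 79, 75, 182, 190, 189, 191]
```

Run:
```python
from h import *
s2=dict(tool_pos=np.zeros(3),tcp_rot=np.zeros(3)+1e-9)
def dep(p,q,L):
    o,d=wray(p,s2);_,e=wray(q,s2);k=L/(d[0]/d[2]-e[0]/e[2]);return (o[2]+k).round(4),(o[0]+k*d[0]/d[2]).round(4),(o[0]+k*e[0]/e[2]).round(4)
print("now bar top tool z",dep((285,192),(284,301),.06), "TCP z .0618 -> expected -.023")
print("hover",dep((283,160),(280,222),.06),"expected .109")
# box edge at hover, w13 
a=cv2.imread("pics/w14.png")
def col(p,z):
    o,d=wray(p,s2);return (o+d*(z-o[2])/d[2]).round(4)
for p in((274,206),(296,206)): print([ (z,col(p,z)[:2].tolist()) for z in(-.023,.0,.02)])
```

```text
now bar top tool z (np.float64(-0.0362), np.float64(0.0397), np.float64(-0.0203)) TCP z .0618 -> expected -.023
hover (np.float64(0.111), np.float64(0.0293), np.float64(-0.0307)) expected .109
[(-0.023, [0.0287, -0.0048]), (0.0, [0.0212, -0.0055]), (0.02, [0.0148, -0.0062])]
[(-0.023, [0.0287, 0.0064]), (0.0, [0.0212, 0.0073]), (0.02, [0.0148, 0.0081])]
```

All the evidence agrees: the tips sit about 35 mm behind the nominal TCP, and the bar top was only 23 mm behind it. I'll open and go lower in guarded steps.

step_arm(steps=[0.45,0,0,0,0,0.45,0,0,0,0,0.45,0,0,0.8,0,0.45,0,0,1.5,0,0.45,0,0,1.5,0])

```text
t: 19.6
tool_pos: [0.5987, 0.0071, 0.0453]
tcp_rot: [0.303, -3.125, -0.001]
contact_force: [-0.4, 0.1, 0.5]
width: 0.0384
grip_force: 0.0
```

step_arm(steps=[0.45,0,0,0.5,0,0.45,0,0,1,0,0.45,0,0,1.4,0,0.45,0,0,1.4,0])

```text
t: 20.1
tool_pos: [0.5992, 0.007, 0.032]
tcp_rot: [0.303, -3.126, -0.0]
contact_force: [-0.4, 0.2, 0.1]
width: 0.0382
grip_force: 0.0
```

step_arm(steps=[0.3,0,0,0,0,0.2,0,0,0,0,0.1,0,0,0,0,0.1,0,0,0,0], grip_force=30)

```text
t: 20.6
tool_pos: [0.5998, 0.0065, 0.0329]
tcp_rot: [-0.303, 3.126, -0.001]
contact_force: [0.4, -1.8, 1.8]
width: 0.0132
grip_force: 33.1
```

The handle is gripped (13 mm). Now I'll turn it clockwise.

step_arm(steps=[0.1,0,0,0,5,0.1,0,0,0,10,0.1,0,0,0,15,0.1,0,0,0,20,0.1,0,0,0,25,0.1,0,0,0,30,0.1,0,0,0,35,0.1,0,0,0,40,0.1,0,0,0,45,0.1,0,0,0,50], grip_force=50)

```text
t: 21.85
tool_pos: [0.5998, 0.0066, 0.0329]
tcp_rot: [1.051, 2.96, -0.001]
contact_force: [-1.5, -2.1, 2.8]
width: 0.0123
grip_force: 53.3
```

```bash
python3 -c "
from h import *
s=observe();print(s['tool_pos'],s['contact_force'],s['wrist_torque'],s['tcp_rot'],s['width'])"
```

```text
[0.59983894 0.00658697 0.03294159] [-1.53428376 -2.10526835  2.77192235] [-0.30021418  0.09143913  0.11524149] [ 1.05055190e+00  2.95977842e+00 -5.76940033e-04] 0.012267658604749359
```

step_arm(steps=[0.1,0,0,0,4,0.1,0,0,0,8,0.1,0,0,0,10,0.1,0,0,0,10,0.1,0,0,0,10,0.1,0,0,0,10])

```text
t: 22.6
tool_pos: [0.6001, 0.0064, 0.0329]
tcp_rot: [1.299, 2.859, -0.001]
contact_force: [0.1, -6.2, 4.3]
width: 0.0121
grip_force: 57.7
```

```bash
python3 -c "
from h import *
s=observe();print(s['tool_pos'],s['contact_force'],s['wrist_torque'],s['tcp_rot'],s['width'])"
```

```text
[0.60010592 0.00641191 0.03294509] [ 0.11757869 -6.15648333  4.34097853] [-0.90255816 -0.14026724  0.92110109] [ 1.29944998e+00  2.85865827e+00 -5.48922659e-04] 0.012110769865991515
```

Torque has risen to 0.92 N m, so the handle is at the stop. A slight extra nudge, then I'll release, rise and check.

step_arm(steps=[0.1,0,0,0,1.5,0.1,0,0,0,1.5,0.3,0,0,0,0.5,0.4,0,0,0,0.5,0.4,0,0,0,0.5,0.4,0,0,-1,0.5,0.4,0,0,-4,0.5,0.4,0,0,-9,0.5,0.4,0,0,-14,0.5,0.4,0,0,-16,0.5], grip_force=30)

```text
t: 23.85
tool_pos: [0.6013, 0.0069, 0.1972]
tcp_rot: [1.311, 2.848, 0.003]
contact_force: [0.4, -0.0, 0.1]
width: 0.0341
grip_force: 0.0
```

Run:
```python
from h import *
from scipy.spatial.transform import Rotation as R
s=observe();a=get_image("wrist");T=R.from_rotvec(s["tcp_rot"]).as_matrix();print(s["t"],s["tool_pos"],s["contact_force"],"tool x deg",np.degrees(np.arctan2(-T[1,0],-T[0,0])))
m=mask(a,"red")
# bar direction from rows beyond the hub
P=[]
for k in cv2.findContours(m,cv2.RETR_EXTERNAL,cv2.CHAIN_APPROX_NONE)[0]:
    if cv2.contourArea(k)>100 and 180<k[:,0,0].mean()<400:
        q=cv2.approxPolyDP(k,3,True)[:,0];print(q.tolist())
f=lambda p,z:wz(p,s,z)[:2]
g=[k for k in cv2.findContours(mask(a,"green"),cv2.RETR_EXTERNAL,cv2.CHAIN_APPROX_NONE)[0] if cv2.contourArea(k)>8 and 180<k[:,0,0].mean()<400]
for k in g: c=k[:,0].mean(0);print("green",c,f(c,.05))
y=mask(a,"yellow")|m;k=max([k for k in cv2.findContours(y,cv2.RETR_EXTERNAL,cv2.CHAIN_APPROX_NONE)[0]],key=cv2.contourArea);c=cv2.minEnclosingCircle(k);print("disc",c,f(c[0],.05))
w=cv2.inRange(cv2.cvtColor(a,cv2.COLOR_BGR2HSV),(0,0,170),(180,70,255))
for k in cv2.findContours(w,cv2.RETR_EXTERNAL,cv2.CHAIN_APPROX_NONE)[0]:
    c=k[:,0].mean(0)
    if cv2.contourArea(k)>6 and 200<c[0]<370 and c[1]<280: print("white",c.round(1),cv2.contourArea(k),f(c,.085),f(c,.05))
# others unchanged?
for n in("top","scene"):
    im=get_image(n);cv2.imwrite(f"pics/{n}_end.png",im);o=cv2.imread(f"pics/{n}0.png")
    for c in("green","yellow"):
        for t,i in(("0",o),("1",im)): print(n,c,t,[k[:,0].mean(0).round(1).tolist() for k in cv2.findContours(mask(i,c),cv2.RETR_EXTERNAL,cv2.CHAIN_APPROX_NONE)[0] if cv2.contourArea(k)>8])
```

```text
23.85 [0.60125933 0.00686268 0.19723866] [ 0.35131979 -0.01843027  0.05577996] tool x deg -49.44213150064716
[[277, 156], [268, 186], [277, 197], [278, 218], [279, 205], [284, 203], [289, 218], [288, 197], [295, 189], [296, 179], [287, 168], [286, 157]]
disc ((281.9444580078125, 180.0), 41.53859329223633) [0.5994 0.0082]
white [280.3 218.7] 388.5 [ 0.6175 -0.0154] [ 0.6257 -0.0254]
white [314.5 196.9] 35.0 [0.6278 0.0222] [0.6373 0.0166]
white [325.5 185.6] 14.5 [0.6283 0.037 ] [0.6379 0.0333]
white [265.1 138.6] 492.0 [0.5574 0.0341] [0.5584 0.03  ]
top green 0 [[414.9, 288.0], [279.8, 254.2], [20.5, 199.9], [411.0, 192.0]]
top green 1 [[414.6, 288.0], [20.5, 199.9]]
top yellow 0 [[289.1, 169.7], [151.6, 131.0]]
top yellow 1 [[287.7, 172.2], [154.6, 133.9]]
scene green 0 [[163.3, 313.5], [116.3, 235.3], [252.5, 192.9], [465.2, 78.1]]
scene green 1 [[115.6, 236.0], [251.7, 193.5], [465.1, 78.1]]
scene yellow 0 [[296.6, 248.8], [432.7, 176.8]]
scene yellow 1 [[295.7, 249.2], [432.9, 176.5]]
```

Run:
```python
from h import *
for n,(u,v,w,h) in(("top",(140,115,45,45)),("scene",(405,165,40,55))):
  a,b=cv2.imread(f"pics/{n}0.png")[v:v+h,u:u+w],cv2.imread(f"pics/{n}_end.png")[v:v+h,u:u+w]
  g=[cv2.cvtColor(i,cv2.COLOR_BGR2GRAY).astype(np.float32) for i in(a,b)]
  print(n,cv2.phaseCorrelate(*g),[ (int((mask(i,"yellow")>0).sum()),int((mask(i,"blue")>0).sum())) for i in(a,b)],[np.argwhere(mask(i,"blue")).mean(0).round(1) for i in(a,b)])
b=cv2.imread("pics/scene_end.png")
for i in cv2.findContours(mask(b,"red"),cv2.RETR_EXTERNAL,cv2.CHAIN_APPROX_NONE)[0]:
  if cv2.contourArea(i)>20: print("scene red",cv2.boxPoints(cv2.minAreaRect(i)).round(0).tolist())
# parked plates: shift of the rack's parked region
a=cv2.imread("pics/scene0.png")
c=[cv2.cvtColor(i[255:330,165:225],cv2.COLOR_BGR2GRAY).astype(np.float32) for i in(a,b)];print("parked",cv2.phaseCorrelate(*c),"tube",cv2.phaseCorrelate(*[cv2.cvtColor(i[200:270,75:155],cv2.COLOR_BGR2GRAY).astype(np.float32) for i in(a,b)]))
```

```text
top ((0.31695621998377277, 0.5203559031791372), 0.8656754189950449) [(82, 101), (35, 100)] [array([31.8, 27. ]), array([31.7, 27.2])]
scene ((-0.020210138168199165, -0.014026007233876925), 1.0028590270876885) [(121, 271), (119, 271)] [array([40.4, 15. ]), array([40.4, 14.9])]
scene red [[141.0, 277.0], [146.0, 275.0], [162.0, 318.0], [157.0, 319.0]]
scene red [[289.0, 229.0], [301.0, 229.0], [301.0, 256.0], [289.0, 256.0]]
parked ((0.07464776351320168, 0.48946774231127677), 0.906473852581448) tube ((0.02265169430693703, -0.020218723467813504), 0.9938545107841492)
```

```bash
python3 -c "
from rig import *
print(hand_in())"
```

```text
the job is handed in; nothing more can be done
None
```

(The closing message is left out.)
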